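Seat a set-screw collar on a spindle flat

ROBOT

A 6-joint arm with a two-finger parallel gripper is mounted at the origin on the work surface; the furniture and walls round the work are solid. World frame = base frame: x ahead of the robot, y to its left, z up, the work surface at z = 0. Lengths are in m, angles in rad, forces in N, time in s.
With the tool pointing down it reaches from about 0.225 to 0.875 m from the base axis. Payload 3.4 kg.
Tool frame: the origin (TCP) lies at the very end of the fingers, on their centre line; the grasp point (between the pads) lies 19 mm behind it (grasp_offset is the distance from the TCP to the grasp point, in m); y points along the fingers, z is the direction in which the jaws open and shut, and the axes are right-handed (so a half turn about y gives the same grasp; the last joint's range is limited). The gripper opens to 85 mm and grips with 20 to 120 N. Pads are 22 mm wide; open, the fingers measure 114 mm over their backs; the gripper's body (76 mm by 85 mm) begins 54 mm behind the grasp point. The pads swing forward as they close: fully open they stand 13 mm farther back than shut.
Start: joints at [1.161, 0.276, 1.505, -0, 1.361, -0.121], TCP at [0.164, 0.551, 0.231] pointing down, gripper open.
Joint ranges: [-2.89, 2.89], [-0.75, 2.08], [0.22, 2.7], [-1.18, 4.32], [0.11, 2.71], [-2.7, 2.7]. Speed limits (rad/s): [2.57, 2.57, 3.14, 3.14, 3.14, 3.14].

INTERFACE

Orientations are given as a unit quaternion [w, x, y, z].
In Python, from rig import get_state, get_image, sign_off, grasp_offset gives the robot as it stands.
- The arm moves only by the shell command python3 -m jog 'ROWS' [FORCE]. ROWS is JSON, one flat list of numbers, 7 for each row, row after row: the closure in counts, from 0 (fully open) to 255 (shut), then the shift along the tool's x, y, z in cm, then the turn, a rotation vector about the tool's x, y, z in units of 8 degrees (1.0 is 8 degrees). In form: [jaw, tx, ty, tz, rx, ry, rz, jaw, tx, ty, tz, rx, ry, rz, ...]. A call has 1 to 12 rows; each row is the pose to reach, as a shift and turn from the pose commanded when the call began, along the tool's axes at that moment; what a row does not reach only later rows make up. A row lasts 1/8 s, in which the tool goes at most 62.5 mm and 10.7 degrees, less where a joint would pass 70% of its speed; a pose out of reach is approached as far as the arm can. A call with a gripper value outside its range is refused whole. The fingers move at their own pace and stop on an object; FORCE is the grip in N (left out, the last holds). Time passes only in rows, so rows that repeat a pose let the fingers close. It gives the time, the measured TCP pose, the force and the opening at its end, in the units of the state.
- get_state(): the state, without advancing time (a new reading comes with each control period).
- get_image(name): name is "scene" or "top" or "wrist"; returns a dict with "color" (480x640x3 uint8, blue, green, red), "mtx" (3x3 intrinsics, pixels), "R" (3x3) and "t" (3): a world point X has camera coordinates R X + t; the wrist camera has in their place "tool_from_camera" (4x4, takes a point from camera to tool coordinates, whose origin is the TCP and whose axes are the tool frame's). Camera axes: x right, y down, z forward; pixel columns grow to the right and rows downward; lengths in m; the calibration is good to about 2 mm. A picture is of the moment at which its call begins: read the wrist's pose just before it. There is no depth.
- sign_off(): hands the job in, once; it reports no verdict.
The state is a dict: "clock": time; "qpos": joint angles; "qd": joint speeds; "effort": joint torques, N m; "position": TCP position; "ee_rot": TCP orientation; "contact_force": force on the tool from outside, world axes, zero at the start; "moment": the same for the moment, N m; "width": finger opening in m.
Only numpy, scipy, OpenCV 4.12 (cv2) and the standard library are available. Lean on these libraries where they do the work, as an engineer would, in place of code of your own. Each camera call takes 0.05 s, during which the arm holds its last target.

TASK

The spindle has just been loaded in its bearing fixture: first swing the keeper bar (the one with the red knob) fully shut, then take the spindle in the fingers, feel for its flat and turn it until the flat faces the yellow pointer. Slip the collar over the spindle with its set screw on that flat and press it all the way down against the sprung brass washer; finish while still gripping the collar and holding it down, and do not let go. Leave the other things on the bench alone.

Things in the scene. Friction and masses are not known exactly. Their poses are not given: they have to be found in the camera images.
- fixture: blue bearing block on a grey steel base plate (120 x 130 x 12 mm), fixed to the bench. Origin on the underside of the plate, on the spindle's vertical axis; z up. Its front is its -x side, where a yellow pointer stands on the dark spring cup below the washer (cup top 84 mm up, 44 mm wide). Nothing of it but the spindle and washer is higher than 86 mm above the bench.
- keeper (a joint): steel keeper bar across the front of the fixture, turning about a vertical pivot at x = -34, y = -50 mm in the fixture's frame. 0 = fully shut against its stop (bar along the fixture's y), positive = open (rad, counter-clockwise from above, up to 1.2). A light friction (0.06 N m) keeps it where it is left.
- keeper_knob (a point): middle of the upright red knob on the keeper's tail (16 mm thick, 28 mm high, round; from 58 to 86 mm above the bench, so this point is 72 mm up). It lies 80 mm from the pivot, on the pivot's -y side in the fixture's frame when shut and swung towards the fixture's +x when open.
- spindle (a joint): turn of the spindle about its vertical axis (rad, counter-clockwise from above): 0 = the flat faces the fixture's -x, where the yellow pointer is. Friction 0.05 N m keeps it where it is left.
- spindle_top (a point): centre of the spindle's upper end, 150 mm above the bench, turning with the spindle. The spindle is a steel shaft of 24 mm diameter with one flat (painted blue) over its whole part above the washer: the flat is on this point's -x side, 7 mm from the axis, so the shaft measures 19 mm from flat to back. The top 4 mm is chamfered to 18 mm diameter.
- washer (a joint): brass spring washer round the spindle (40 mm wide), how far it is pressed down: 0 = up, 0.008 = home on its stop (m). The spring takes 4 N to start and 8 N to reach home.
- washer_top (a point): centre of the washer's upper face, 100 mm above the bench when up, 92 mm when home.
- collar: loose aluminium shaft collar, 54 mm outer diameter, 24 mm high, about 150 g, bore 27 mm. It lies flat on the bench; origin at the centre of its underside, z up. A black set screw sits at mid height on its -x side: the head sticks out 8 mm beyond the rim, and the tip (5 mm wide) stands 4.5 mm into the bore, so that the collar goes down only with the tip over the spindle's flat.
- collar_screw_tip (a point): inner end of the set screw, 9 mm from the collar's axis on its -x side, 12 mm above its underside.
- stone_cap: bystander: white turned stone cap, 69 mm wide, 59 mm high; origin under its centre.
- tape_roll: bystander: roll of tan tape lying flat, 68 mm wide, 24 mm high; origin under its centre.
- wood_chuck: bystander: turned wooden chuck, 68 mm wide, 60 mm high; origin under its centre.
Not all that is in view belongs to the job. Leave any pink look-alike of the collar alone.

How it is judged:
By the outcome, as a careful person would: the job done as asked, in the order asked, and still so for the second after the job is handed in, while the arm keeps its last pose, push and grip.
It also fails if it takes over 64 s, if anything falls off the work surface, if the arm or the gripper's body presses on something with over 40 N, if the wrist force passes 120 N, or if a joint passes its speed limit or range.

## Working session

There is one attempt and no reset: what is moved stays moved. The work goes in short steps, Python scripts to look and compute and a shell command to move; the robot and the scene stay as the last step left them, time stands still between calls to the robot, and variables do not carry over. Pictures are saved under pics/ and viewed, and the job is handed in when it is done.

```bash
ls; mkdir -p pics; python3 - <<'E'
from rig import get_state,get_image,grasp_offset
import cv2
print(get_state(),grasp_offset)
for n in["scene","top","wrist"]:
    d=get_image(n);cv2.imwrite(f"pics/a_{n}.png",d["color"]);print(n,d["mtx"].tolist(),[ (k,v.tolist() if hasattr(v,'tolist') else v) for k,v in d.items() if k not in("color","mtx")])
E
```

```text
pics
{'clock': 0.0, 'qpos': array([ 1.16099183e+00,  2.76590764e-01,  1.50611608e+00,  8.88992881e-06,
        1.36067282e+00, -1.21012344e-01]), 'qd': array([-0.00082921, -0.00026517,  0.00199057, -0.0004161 ,  0.00102473,
        0.00097272]), 'effort': array([-2.02569099e-03, -4.16791856e+01, -2.45801854e+01, -5.30884481e-04,
        1.11600247e-02,  1.73428691e-05]), 'position': array([0.16356102, 0.55071435, 0.2304489 ]), 'ee_rot': array([-0.69913866,  0.70035641, -0.1019183 ,  0.10158092]), 'contact_force': array([0.55132773, 0.72185602, 0.27682908]), 'moment': array([-0.00178846,  0.05694741,  0.00077447]), 'width': 0.08494163732843912} 0.0187
scene [[505.52021507349474, 0.0, 316.6478913380909], [0.0, 505.52021507349474, 244.88621308458178], [0.0, 0.0, 1.0]] [('R', [[0.6997077913783601, -0.7140698722649195, 0.02265445227716988], [-0.4081162474770212, -0.42553243934538876, -0.8076900838874017], [0.586387359370657, 0.5559013946630504, -0.5891718799993628]]), ('t', [-0.22287362241023845, 0.30262535096600474, 0.6952258555597851])]
top [[583.7434511651405, 0.0, 323.1155421272066], [0.0, 583.7434511651405, 234.9007235410038], [0.0, 0.0, 1.0]] [('R', [[0.007662095402458316, -0.9998697883629929, -0.014202063687626599], [-0.9892380264065045, -0.005503846207166895, -0.14621160962212168], [0.14611440519472224, 0.01516950875511892, -0.9891513870984161]]), ('t', [0.0798127738428549, 0.42469187099641065, 1.4475510406446477])]
wrist [[386.6665292527166, 0.0, 321.44614878994923], [0.0, 386.6665292527166, 239.3057684578686], [0.0, 0.0, 1.0]] [('tool_from_camera', [[0.0001450215866473503, 0.962587682865493, 0.27097035218705945, -0.06894339725873345], [-2.0442138723475536e-05, -0.2709703521262261, 0.9625876935898913, -0.14321954123305206], [0.9999999892754287, -0.0001451352081410207, -1.9619199453028464e-05, -0.0006743549916986558], [0.0, 0.0, 0.0, 1.0]])]
```

View pics/a_scene.png

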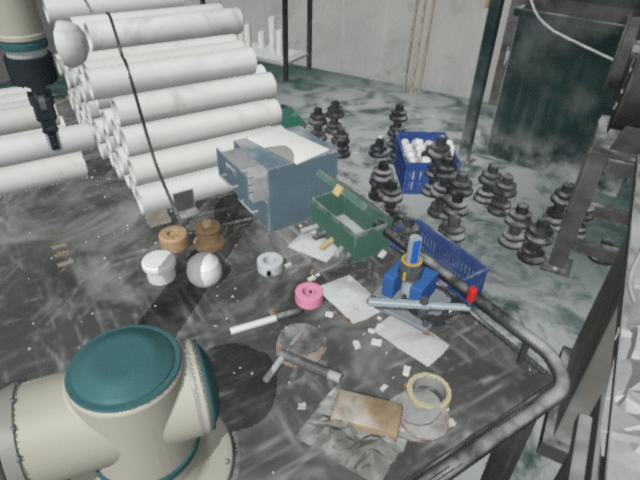

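View pics/a_top.png

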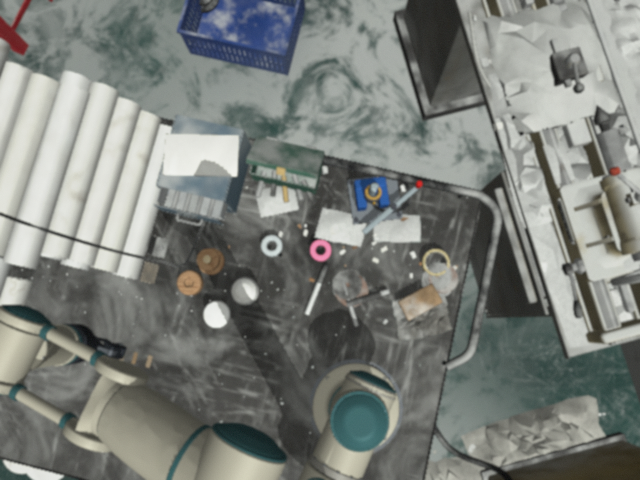

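View pics/a_wrist.png

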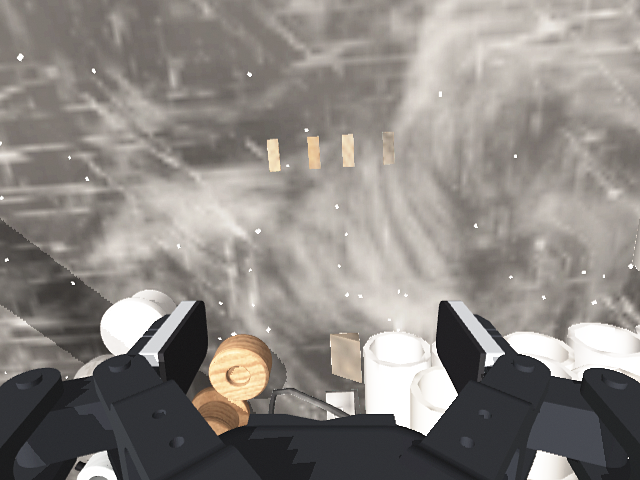

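The top picture shows the grey collar at (271,245), the pink look-alike at (320,250), the fixture at (374,192) and the red knob at (419,184). The tan tape is at about (190,283) and the yellow ring at (437,262). I'll look closer at these.

```bash
python3 - <<'E'
import cv2,numpy as np
a=cv2.imread("pics/a_top.png");s=cv2.imread("pics/a_scene.png")
z=lambda im,x0,y0,x1,y1,w,h:cv2.resize(im[y0:y1,x0:x1],(w,h),interpolation=cv2.INTER_CUBIC)
cv2.imwrite("pics/b.png",np.vstack([np.hstack([z(a,340,165,440,240,400,300),z(a,246,222,306,267,400,300)]),np.hstack([z(s,360,220,500,325,400,300),z(s,240,240,300,285,400,300)])]))
E
```

```text
(no output)
```

View pics/b.png

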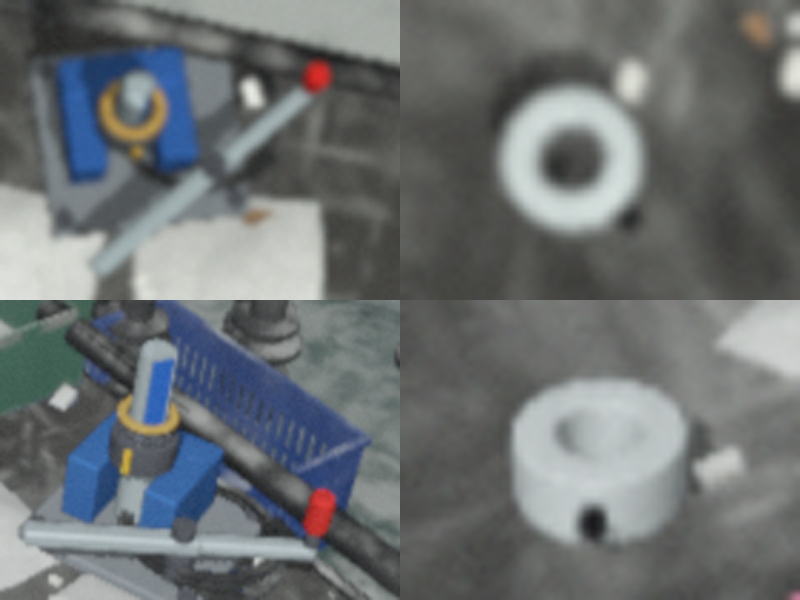

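```bash
cat > h.py <<'E'
import numpy as np,cv2
from rig import get_state,get_image
from scipy.spatial.transform import Rotation as Ro
def toolT():
    s=get_state();T=np.eye(4);q=s["ee_rot"];T[:3,:3]=Ro.from_quat([q[1],q[2],q[3],q[0]]).as_matrix();T[:3,3]=s["position"];return T,s
def cam(d,T=None):
    if "R" in d: R,t=np.array(d["R"]),np.array(d["t"]);return d["mtx"],R,t
    M=np.linalg.inv(T@np.array(d["tool_from_camera"]));return d["mtx"],M[:3,:3],M[:3,3]
def ray(c,p):
    K,R,t=c;v=R.T@np.linalg.inv(K)@np.array([p[0],p[1],1.]);return -R.T@t,v/np.linalg.norm(v)
def atz(c,p,z):
    o,v=ray(c,p);return o+v*(z-o[2])/v[2]
def proj(c,X):
    K,R,t=c;x=R@np.array(X)+t;u=K@x;return u[:2]/u[2]
def tri(cs,ps):
    A=np.zeros((3,3));b=np.zeros(3)
    for c,p in zip(cs,ps):
        o,v=ray(c,p);P=np.eye(3)-np.outer(v,v);A+=P;b+=P@o
    return np.linalg.solve(A,b)
def rows(T,target_pos):
    "shift in tool axes cm from pose T"
    return T[:3,:3].T@(np.array(target_pos)-T[:3,3])*100
E
python3 - <<'E'
from h import *
np.set_printoptions(precision=4,suppress=True)
T,s=toolT();print(T)
tc=cam(get_image("top"));sc=cam(get_image("scene"))
for n,pt,ps,z in [("knobtop",(419.2,184),None,.086),("knobc",None,(471.7,294.6),.072),("washer",(373.2,192),(411.5,259.6),.1),("sptop",(374.7,185.5),(416,235.8),.15),("pivot",(393.7,205.7),None,.06),("pointer",(374.5,203),None,.084),("collar",(271.7,245.7),(270,258.8),.024),("screw",(280.4,254.4),(269,273.5),.012)]:
    print(n,atz(tc,pt,z) if pt else "",atz(sc,ps,z) if ps else "",tri((tc,sc),(pt,ps)) if pt and ps else "")
E
```

```text
[[ 0.9586 -0.0006  0.2848  0.1636]
 [-0.2848 -0.0013  0.9586  0.5508]
 [-0.0002 -1.     -0.0014  0.2306]
 [ 0.      0.      0.      1.    ]]
knobtop [ 0.5444 -0.1542  0.086 ]  
knobc  [ 0.5469 -0.1551  0.072 ] 
washer [ 0.5206 -0.0398  0.1   ] [ 0.5203 -0.0405  0.1   ] [ 0.5208 -0.04    0.0994]
sptop [ 0.525  -0.0398  0.15  ] [ 0.5246 -0.039   0.15  ] [ 0.5247 -0.0395  0.1503]
pivot [ 0.4947 -0.0937  0.06  ]  
pointer [ 0.4965 -0.044   0.084 ]  
collar [0.3968 0.2133 0.024 ] [0.4003 0.2147 0.024 ] [0.3972 0.2125 0.0268]
screw [0.376  0.1918 0.012 ] [0.377  0.1917 0.012 ] [0.3763 0.1916 0.0124]
```

```bash
python3 -m jog '[0,47.6,-5,-52.7,0,0,0,0,47.6,-5,-52.7,0,0,0,0,47.6,-5,-52.7,0,0,0,0,47.6,-5,-52.7,0,0,0,0,47.6,-5,-52.7,0,0,0,0,47.6,-5,-52.7,0,0,0,0,47.6,-5,-52.7,0,0,0,0,47.6,-5,-52.7,0,0,0,0,47.6,-5,-52.7,0,0,0,0,47.6,-5,-52.7,0,0,0,120,47.6,-5,-52.7,0,0,0,120,47.6,-5,-52.7,0,0,0]' 20; python3 - <<'E'
from h import *
T,s=toolT();d=get_image("wrist");cv2.imwrite("pics/c.png",d["color"]);print(T,s["qpos"],s["width"],s["qd"].max(),s["clock"],s["contact_force"])
E
```

```text
clock: 1.75
position: [0.4713, -0.0929, 0.2812]
ee_rot: [-0.699, 0.7, -0.103, 0.103]
contact_force: [-0.0, 0.3, -0.3]
width: 0.0512
[[ 9.57561227e-01  5.92201972e-04  2.88229330e-01  4.71250008e-01]
 [-2.88228735e-01 -9.21862490e-04  9.57561145e-01 -9.29409817e-02]
 [ 8.32777406e-04 -9.99999400e-01 -7.12050152e-04  2.81212733e-01]
 [ 0.00000000e+00  0.00000000e+00  0.00000000e+00  1.00000000e+00]] [-3.39199865e-01  1.05152218e-01  1.60255835e+00 -6.78722958e-04
  1.43301692e+00 -1.61752631e+00] 0.05116677894415319 0.1540442424787762 1.75 [-0.01147298  0.30309921 -0.26235573]
```

View pics/c.png

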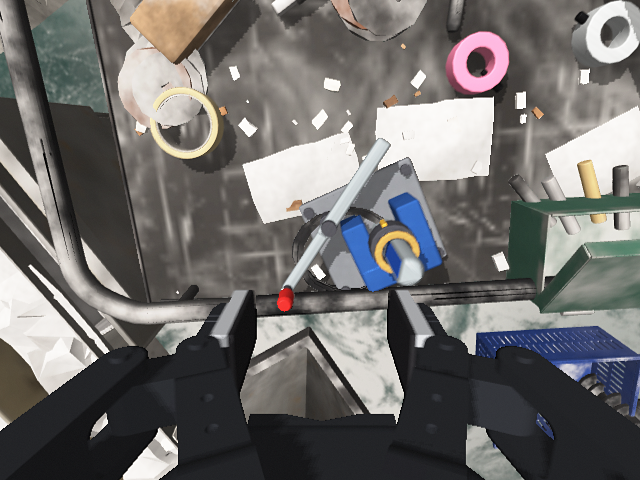

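```bash
python3 - <<'E'
import cv2,numpy as np
a=cv2.imread("pics/c.png")
cv2.imwrite("pics/d.png",cv2.resize(a[125:325,260:460],(800,800),interpolation=cv2.INTER_CUBIC)[:600+150][0:760][:,:800] if 0 else cv2.resize(a[130:325,255:470],(800,600)[0:1]+(726,),interpolation=cv2.INTER_CUBIC)[:600])
E
python3 - <<'E'
import cv2
a=cv2.imread("pics/c.png")
cv2.imwrite("pics/d.png",cv2.resize(a[175:325,270:470],(800,600),interpolation=cv2.INTER_CUBIC))
E
```

```text
(no output)
```

View pics/d.png

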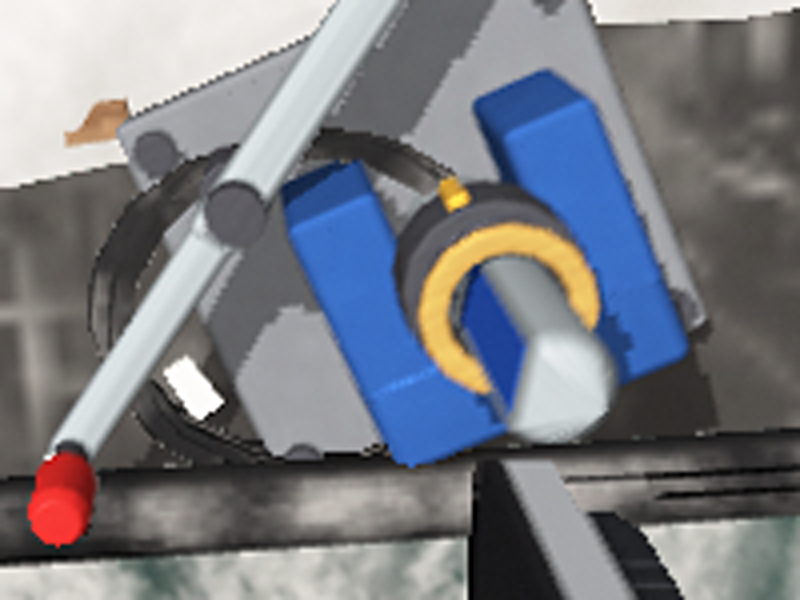

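```bash
python3 - <<'E'
from h import *
np.set_printoptions(precision=4,suppress=True)
T,s=toolT();d=get_image("wrist");w=cam(d,T);dt=get_image("top");tc=cam(dt);sc=cam(get_image("scene"))
for n,p,z in [("c-left",(300,207),.012),("c-front",(411,158),.012),("c-right",(447,257.5),.012),("washer",(397,252),.1),("sptop",(411.7,272.5),.15),("pivot",(328.3,228),.062),("knob",(284.5,305),.086),("pointer",(383.7,223.7),.084),("keeper end",(384,143),.05)]:
    print(n,atz(w,p,z))
for z in (-.05,0,.05,.08,.1):
    X=atz(w,(320,303),z);print("rail",z,X,proj(tc,X),proj(sc,X))
a=dt["color"];b=a[140:240,340:500];cv2.imwrite("pics/e.png",cv2.resize(b,(800,500),interpolation=cv2.INTER_CUBIC))
E
```

```text
c-left [ 0.4763 -0.1216  0.012 ]
c-front [0.4602 0.0053 0.012 ]
c-right [0.5787 0.0189 0.012 ]
washer [ 0.5242 -0.0421  0.1   ]
sptop [ 0.525  -0.0404  0.15  ]
pivot [ 0.4953 -0.096   0.062 ]
knob [ 0.5501 -0.1563  0.086 ]
pointer [ 0.5005 -0.0456  0.084 ]
keeper end [ 0.4344 -0.0232  0.05  ]
rail -0.05 [ 0.6189 -0.1425 -0.05  ] [406.9906 168.8215] [472.471  320.6265]
rail 0 [ 0.5965 -0.1354  0.    ] [406.8215 172.2104] [468.4338 305.7883]
rail 0.05 [ 0.574  -0.1283  0.05  ] [406.6404 175.8404] [464.0613 289.7178]
rail 0.08 [ 0.5605 -0.124   0.08  ] [406.5254 178.145 ] [461.2591 279.4186]
rail 0.1 [ 0.5516 -0.1212  0.1   ] [406.4459 179.7381] [459.31   272.2549]
```

View pics/e.png

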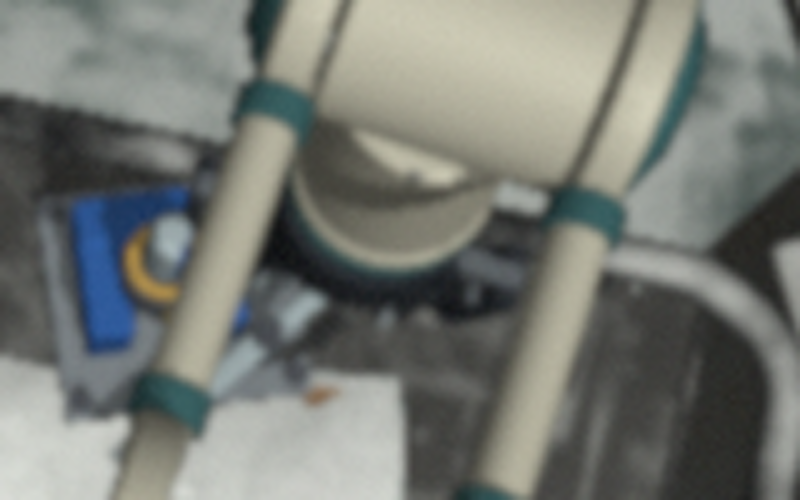

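```bash
python3 - <<'E'
import cv2,numpy as np
a=cv2.imread("pics/a_top.png");s=cv2.imread("pics/a_scene.png")
cv2.imwrite("pics/f.png",np.vstack([cv2.resize(a[145:215,310:510],(800,280),interpolation=cv2.INTER_CUBIC),cv2.resize(s[220:380,380:580],(800,640),interpolation=cv2.INTER_CUBIC)[:320]]))
E
```

```text
(no output)
```

View pics/f.png

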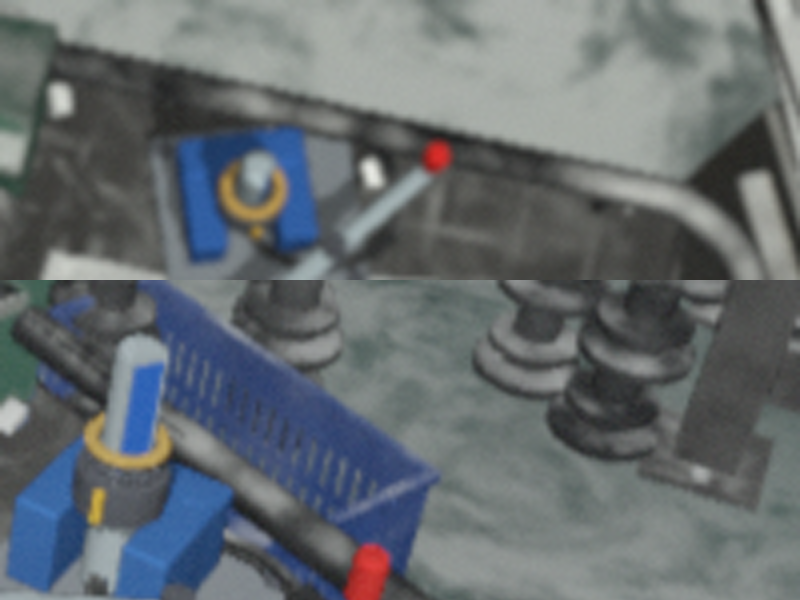

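```bash
python3 - <<'E'
from h import *
np.set_printoptions(precision=4,suppress=True)
T,s=toolT();w=cam(get_image("wrist"),T);tc=cam(get_image("top"));sc=cam(get_image("scene"))
L=[(tc,(410,177.5),(372.5,170)),(sc,(442.5,270),(395,236)),(w,(320,304),(445,296))]
N=[];O=[]
for c,p,q in L:
    o,v=ray(c,p);_,u=ray(c,q);n=np.cross(v,u);n/=np.linalg.norm(n);N.append(n);O.append(n@o)
N=np.array(N);O=np.array(O)
import itertools
for i,j in itertools.combinations(range(3),2):
    for y in(-.15,-.05):
        A=np.vstack([N[[i,j]],[0,1,0]]);print(i,j,np.linalg.solve(A,[O[i],O[j],y]))
E
```

```text
0 1 [ 0.5628 -0.15    0.0654]
0 1 [ 0.5834 -0.05    0.0637]
0 2 [ 0.5699 -0.15    0.0397]
0 2 [ 0.587  -0.05    0.0508]
1 2 [ 0.5535 -0.15    0.074 ]
1 2 [ 0.5788 -0.05    0.068 ]
```

The knob stands almost against a solid pipe rail behind it (z about 0.06–0.08, x about 0.56). I'll grip the knob by its upper end with the jaws parallel to that rail, offset away from it.

```bash
python3 -m jog '[165,4.2,6,-2,0,-0.75,0,165,8.46,12,-3.94,0,-0.75,0,165,8.46,16.1,-3.94,0,-0.75,0,165,8.46,16.1,-3.94,0,-0.75,0]' 20; python3 - <<'E'
from h import *
T,s=toolT();d=get_image("wrist");cv2.imwrite("pics/g.png",d["color"]);print(T.round(4),s["qpos"],s["width"],s["clock"],s["contact_force"])
c=cam(d,T);print(proj(c,T[:3,3]),proj(c,[.547,-.155,.086]))
E
```

```text
clock: 2.6
position: [0.5369, -0.1494, 0.116]
ee_rot: [0.705, -0.703, 0.068, -0.061]
contact_force: [-1.0, 0.4, 0.4]
width: 0.03
[[ 0.9832 -0.0095  0.1823  0.5369]
 [-0.1822  0.0042  0.9832 -0.1494]
 [-0.0101 -0.9999  0.0024  0.116 ]
 [ 0.      0.      0.      1.    ]] [-3.96441003e-01  3.43329778e-01  1.71096431e+00  2.32307574e-04
  1.09769337e+00 -1.78408027e+00] 0.03004946966972273 2.6 [-1.0099929   0.36031363  0.37812746]
[323.03369654 307.54009057] [315.15170248 301.64156564]
```

View pics/g.png

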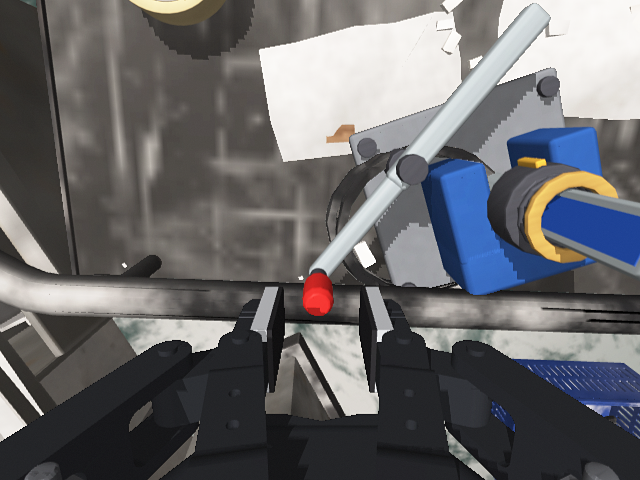

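```bash
python3 -m jog '[165,0,2.2,0,0,0,0,165,0,4.3,0,0,0,0,165,0,4.3,0,0,0,0,165,0,4.3,0,0,0,0]' 20; python3 - <<'E'
from h import *
T,s=toolT();d=get_image("wrist");cv2.imwrite("pics/g2.png",d["color"][200:480]);print(T.round(4),s["width"],s["clock"],s["contact_force"])
E
```

```text
clock: 3.15
position: [0.5411, -0.1513, 0.0798]
ee_rot: [-0.704, 0.705, -0.063, 0.066]
contact_force: [0.3, -0.2, 0.4]
width: 0.0298
[[ 9.832e-01  3.900e-03  1.823e-01  5.411e-01]
 [-1.823e-01 -1.400e-03  9.832e-01 -1.513e-01]
 [ 4.100e-03 -1.000e+00 -7.000e-04  7.980e-02]
 [ 0.000e+00  0.000e+00  0.000e+00  1.000e+00]] 0.029796613626002447 3.15 [ 0.30098795 -0.18296656  0.40818935]
```

View pics/g2.png

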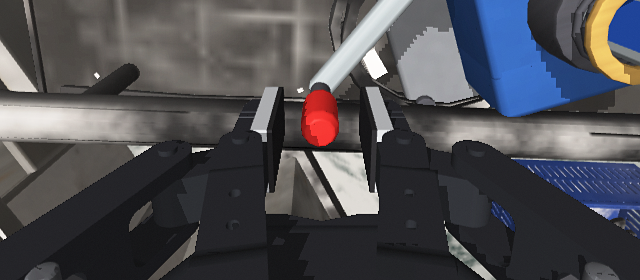

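```bash
python3 -m jog '[165,0,0.4,0,0,0,0,240,0,0.4,0,0,0,0,240,0,0.4,0,0,0,0,240,0,0.4,0,0,0,0,240,0,0.4,0,0,0,0]' 20; python3 - <<'E'
from h import *
T,s=toolT();print(T.round(4),s["width"],s["clock"],s["contact_force"])
E
```

```text
clock: 3.82
position: [0.54, -0.1515, 0.0735]
ee_rot: [-0.704, 0.704, -0.065, 0.065]
contact_force: [-1.5, -0.1, 3.7]
width: 0.0144
[[ 9.831e-01  3.000e-04  1.830e-01  5.400e-01]
 [-1.830e-01 -2.000e-04  9.831e-01 -1.515e-01]
 [ 3.000e-04 -1.000e+00 -1.000e-04  7.350e-02]
 [ 0.000e+00  0.000e+00  0.000e+00  1.000e+00]] 0.01441819224104237 3.825 [-1.45120065 -0.07099319  3.65099439]
```

```bash
python3 - <<'E'
from h import *
T,s=toolT();pv=np.array([.4969,-.0939]);p0=T[:2,3]-pv
for a in (4,8,13,18,23,28,30,32,34,36):
    r=np.deg2rad(-a);R=np.array([[np.cos(r),-np.sin(r)],[np.sin(r),np.cos(r)]])
    d=R@p0-p0;t=T[:3,:3].T@np.array([*d,0])*100;print(a,t.round(2),a/8)
E
```

```text
4 [-0.35 -0.   -0.36] 0.5
8 [-0.73 -0.   -0.69] 1.0
13 [-1.23 -0.   -1.06] 1.625
18 [-1.77 -0.   -1.4 ] 2.25
23 [-2.33 -0.   -1.68] 2.875
28 [-2.91 -0.   -1.91] 3.5
30 [-3.15 -0.   -1.99] 3.75
32 [-3.39 -0.   -2.06] 4.0
34 [-3.63 -0.   -2.12] 4.25
36 [-3.88 -0.   -2.18] 4.5
```

```bash
python3 -m jog '[240,-0.35,0,-0.36,0,0.5,0,240,-0.73,0,-0.69,0,1,0,240,-1.23,0,-1.06,0,1.62,0,240,-1.77,0,-1.4,0,2.25,0,240,-2.33,0,-1.68,0,2.87,0,240,-2.91,0,-1.91,0,3.5,0,240,-2.91,0,-1.91,0,3.5,0,240,-2.91,0,-1.91,0,3.5,0]' 20; python3 - <<'E'
from h import *
T,s=toolT();d=get_image("wrist");cv2.imwrite("pics/i.png",d["color"]);print(T.round(4),s["width"],s["clock"],s["contact_force"],s["moment"])
E
```

```text
clock: 4.82
position: [0.5079, -0.1648, 0.0735]
ee_rot: [0.668, -0.668, 0.233, -0.233]
contact_force: [-1.2, 0.8, 5.0]
width: 0.0145
[[ 7.828e-01  2.000e-04  6.222e-01  5.079e-01]
 [-6.222e-01  0.000e+00  7.828e-01 -1.648e-01]
 [ 2.000e-04 -1.000e+00  1.000e-04  7.350e-02]
 [ 0.000e+00  0.000e+00  0.000e+00  1.000e+00]] 0.014460038503535923 4.825 [-1.22381909  0.83994691  5.04439486] [0.03051264 0.15277135 0.0183134 ]
```

View pics/i.png

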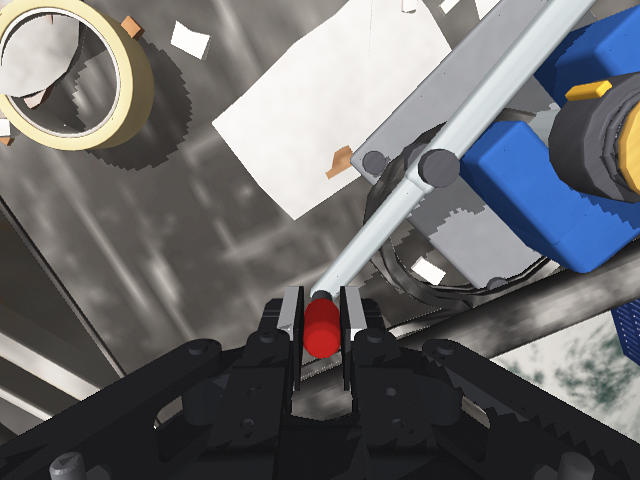

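```bash
python3 -m jog '[240,-0.17,0,-0.18,0,0.25,0,240,-0.35,0,-0.36,0,0.5,0,240,-0.44,0,-0.45,0,0.62,0,240,-0.44,0,-0.45,0,0.62,0,240,-0.44,0,-0.45,0,0.62,0]' 20; python3 - <<'E'
from h import *
T,s=toolT();print(T.round(4),s["width"],s["clock"],s["contact_force"],s["moment"])
E
```

```text
clock: 5.5
position: [0.5018, -0.1655, 0.0735]
ee_rot: [0.657, -0.657, 0.262, -0.262]
contact_force: [-0.7, 0.2, 5.6]
width: 0.0141
[[ 7.251e-01  6.000e-04  6.887e-01  5.018e-01]
 [-6.887e-01  1.000e-04  7.251e-01 -1.655e-01]
 [ 4.000e-04 -1.000e+00  5.000e-04  7.350e-02]
 [ 0.000e+00  0.000e+00  0.000e+00  1.000e+00]] 0.014076466492132763 5.5 [-0.69536047  0.22112564  5.55183932] [ 0.14920111 -0.02806804  0.00451831]
```

```bash
python3 -m jog '[240,-0.17,0,-0.18,0,0.25,0,240,-0.26,0,-0.27,0,0.37,0,240,-0.26,0,-0.27,0,0.37,0,240,-0.26,0,-0.27,0,0.37,0]' 20; python3 - <<'E'
from h import *
T,s=toolT();d=get_image("wrist");cv2.imwrite("pics/j.png",d["color"]);print(T.round(4),s["width"],s["clock"],s["contact_force"],s["moment"])
E
```

```text
clock: 6.0
position: [0.5008, -0.1654, 0.0735]
ee_rot: [0.651, -0.649, 0.277, -0.281]
contact_force: [6.1, 3.1, 0.5]
width: 0.0142
[[ 6.880e-01  6.100e-03  7.257e-01  5.008e-01]
 [-7.257e-01  5.000e-04  6.880e-01 -1.654e-01]
 [ 3.800e-03 -1.000e+00  4.800e-03  7.350e-02]
 [ 0.000e+00  0.000e+00  0.000e+00  1.000e+00]] 0.014196989588704079 6.0 [6.06310247 3.10042681 0.48116557] [ 0.56557641 -1.03185684  0.24799707]
```

View pics/j.png

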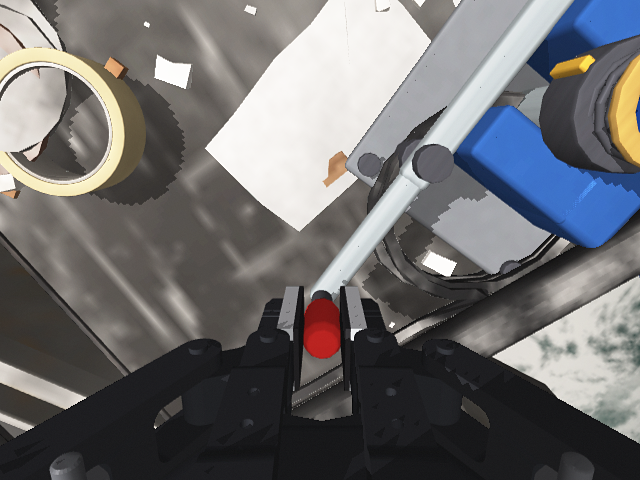

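Stop felt: 6 N resisting and hardly any further motion, with the bar parallel to the plate edge. I'll release and lift.

```bash
python3 -m jog '[165,-0.26,0,-0.27,0,0.37,0,165,0,0,0,0,0,0,165,0,0,0,0,0,0,165,0,-5,0,0,0,0,165,0,-9,0,0,0,0,165,0,-9,0,0,0,0]' 20; python3 - <<'E'
from h import *
T,s=toolT();print(T.round(4),s["width"],s["clock"],s["contact_force"],s["moment"],rows(T,[.5245,-.0402,.28]))
E
```

```text
clock: 6.8
position: [0.4996, -0.1668, 0.1662]
ee_rot: [-0.649, 0.65, -0.277, 0.282]
contact_force: [-0.2, 0.3, -0.6]
width: 0.0299
[[ 0.6881  0.0059  0.7256  0.4996]
 [-0.7256 -0.003   0.6881 -0.1668]
 [ 0.0063 -1.      0.0022  0.1662]
 [ 0.      0.      0.      1.    ]] 0.02988373625221224 6.8 [-0.23941482  0.30460067 -0.63347753] [-0.02518859  0.01000702  0.0626213 ] [ -7.40213657 -11.40544248  10.54060717]
```

```bash
python3 -m jog '[120,-1,-9,1,0,-0.7,0,120,-7.4,-11.4,10.5,0,-2,0,120,-7.4,-11.4,10.5,0,-2,0,120,-7.4,-11.4,10.5,0,-2.1,0,120,-7.4,-11.4,10.5,0,-2.1,0,120,-7.4,-11.4,10.5,0,-2.1,0]' 20; python3 - <<'E'
from h import *
T,s=toolT();d=get_image("wrist");cv2.imwrite("pics/k.png",d["color"]);print(T.round(4),s["qpos"],s["width"],s["clock"],s["contact_force"])
c=cam(d,T);print(proj(c,[.5245,-.0402,.15]))
cv2.imwrite("pics/k2.png",cv2.resize(d["color"][140:290,220:420],(800,600),interpolation=cv2.INTER_CUBIC))
E
```

```text
clock: 7.55
position: [0.522, -0.0409, 0.2757]
ee_rot: [-0.683, 0.684, -0.183, 0.181]
contact_force: [-0.3, -0.3, 0.6]
width: 0.045
[[ 0.8681 -0.0031  0.4964  0.522 ]
 [-0.4964 -0.      0.8681 -0.0409]
 [-0.0026 -1.     -0.0016  0.2757]
 [ 0.      0.      0.      1.    ]] [-2.10564147e-01  1.77149564e-01  1.52840034e+00 -6.84587581e-04
  1.43902458e+00 -1.26183903e+00] 0.04495768316746714 7.55 [-0.28580295 -0.29288907  0.62527115]
[325.22502576 232.90573075]
```

View pics/k.png

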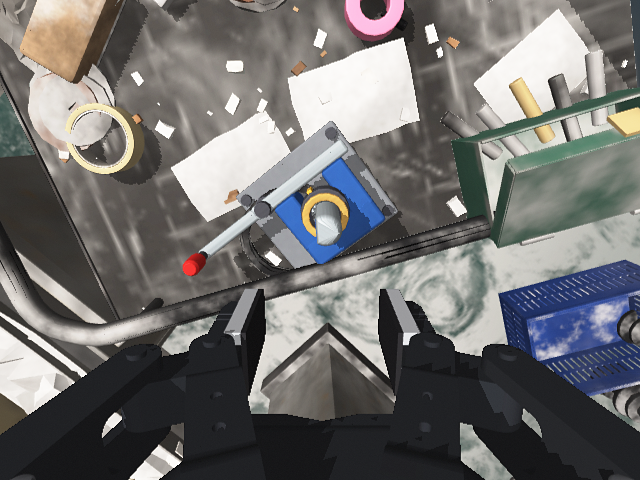

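View pics/k2.png

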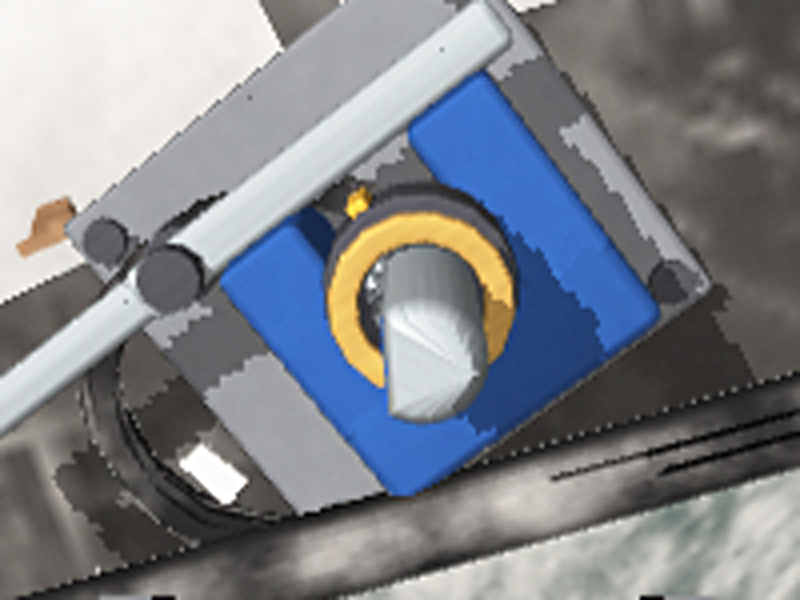

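```bash
python3 - <<'E'
from h import *
T,s=toolT();print(T.round(4),rows(T,[.5252,-.0368,.20]),rows(T,[.5252,-.0368,.11]))
E
```

```text
[[ 8.679e-01 -2.700e-03  4.967e-01  5.221e-01]
 [-4.967e-01  1.000e-04  8.679e-01 -4.100e-02]
 [-2.400e-03 -1.000e+00 -1.300e-03  2.759e-01]
 [ 0.000e+00  0.000e+00  0.000e+00  1.000e+00]] [0.07566543 7.59039334 0.52415773] [ 0.09709034 16.59036051  0.53564665]
```

```bash
python3 -m jog '[120,0,5,0.5,0,0,0,120,0,9,0.5,0,0,0,120,0,9,0.5,0,0,0,120,0,9,0.5,0,0,0]' 20; python3 - <<'E'
from h import *
T,s=toolT();d=get_image("wrist");cv2.imwrite("pics/l.png",d["color"]);print(T.round(4),s["qd"].round(3),s["width"],s["clock"],s["contact_force"])
c=cam(d,T);print(proj(c,[.524,-.039,.15]))
cv2.imwrite("pics/l2.png",cv2.resize(d["color"][180:330,220:420],(800,600),interpolation=cv2.INTER_CUBIC))
E
```

```text
clock: 8.1
position: [0.5262, -0.0364, 0.1883]
ee_rot: [0.683, -0.683, 0.181, -0.182]
contact_force: [-0.4, -0.1, 0.2]
width: 0.0451
[[ 8.683e-01  1.600e-03  4.960e-01  5.262e-01]
 [-4.960e-01 -4.000e-04  8.683e-01 -3.640e-02]
 [ 1.600e-03 -1.000e+00  5.000e-04  1.883e-01]
 [ 0.000e+00  0.000e+00  0.000e+00  1.000e+00]] [ 0.009 -0.018 -0.023  0.002 -0.004  0.   ] 0.04509770544380583 8.1 [-0.42719182 -0.0930594   0.23932694]
[316.10136608 272.01165655]
```

View pics/l2.png

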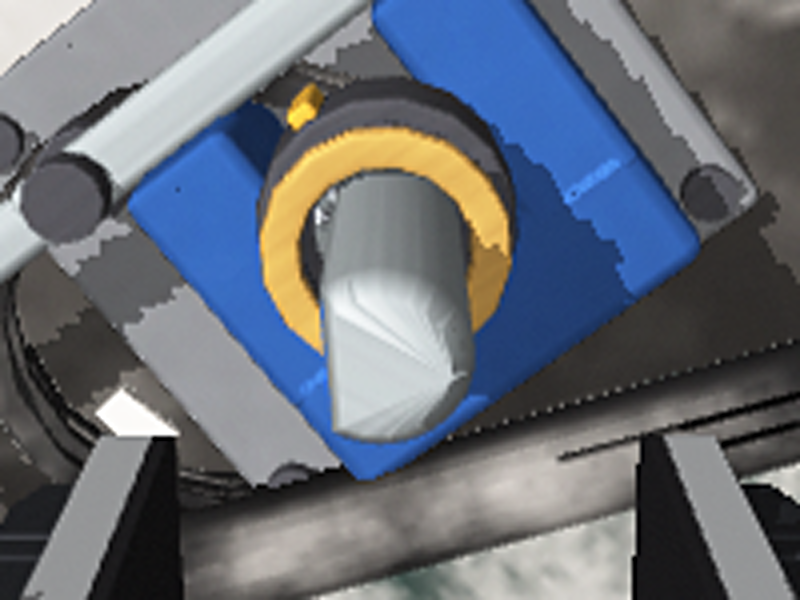

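```bash
python3 -m jog '[120,-0.1,4,-0.15,0,0,0,120,-0.1,7.7,-0.15,0,0,0,120,-0.1,7.7,-0.15,0,0,0,120,-0.1,7.7,-0.15,0,0,0,180,-0.1,7.7,-0.15,0,0,0,230,-0.1,7.7,-0.15,0,0,0,230,-0.1,7.7,-0.15,0,0,0,230,-0.1,7.7,-0.15,0,0,0,230,-0.1,7.7,-0.15,0,0,0]' 20; python3 - <<'E'
from h import *
T,s=toolT();d=get_image("wrist");cv2.imwrite("pics/m.png",d["color"]);print(T.round(4),s["qd"].round(3),s["width"],s["clock"],s["contact_force"],s["moment"])
E
```

```text
clock: 9.28
position: [0.5249, -0.0368, 0.1122]
ee_rot: [-0.683, 0.684, -0.18, 0.182]
contact_force: [-1.0, -0.7, 6.8]
width: 0.0187
[[ 8.691e-01  3.300e-03  4.947e-01  5.249e-01]
 [-4.947e-01 -1.300e-03  8.691e-01 -3.680e-02]
 [ 3.500e-03 -1.000e+00  5.000e-04  1.122e-01]
 [ 0.000e+00  0.000e+00  0.000e+00  1.000e+00]] [-0.001 -0.     0.001  0.001 -0.001 -0.   ] 0.018663490979038376 9.275 [-1.01526285 -0.6555409   6.81673881] [-0.1782929   0.188989    0.01583041]
```

View pics/m.png

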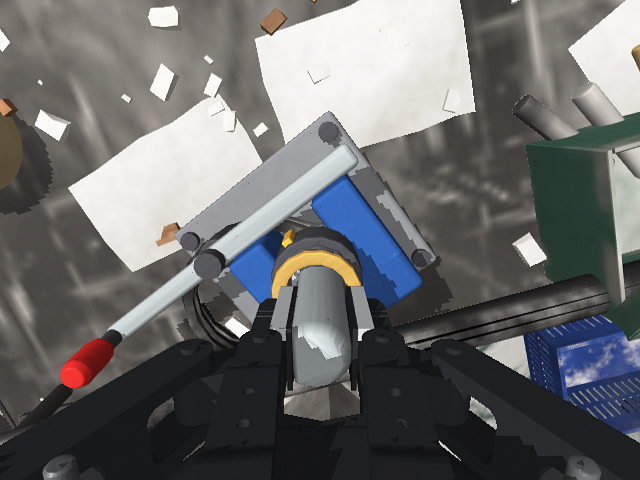

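```bash
python3 - <<'E'
import cv2,numpy as np
a=cv2.imread("pics/m.png");k=cv2.imread("pics/k.png")
cv2.imwrite("pics/n.png",np.hstack([cv2.resize(a[100:280,165:445],(800,514),interpolation=cv2.INTER_CUBIC)]))
E
```

```text
(no output)
```

View pics/n.png

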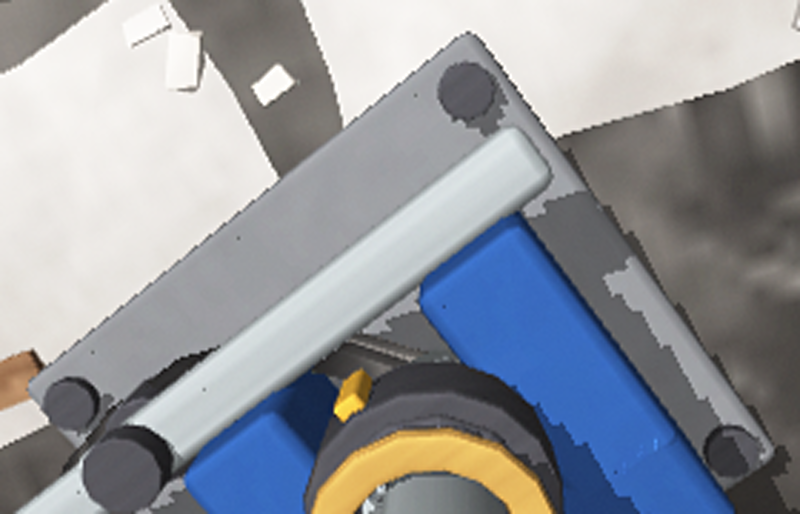

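```bash
python3 - <<'E'
from h import *
T,s=toolT();w=cam(get_image("wrist"),T)
def g(x,y,z): return atz(w,(165+x/2.857,100+y/2.857),z)
def ang(a,b): d=b-a;return np.degrees(np.arctan2(d[1],d[0])),np.linalg.norm(d[:2])
print("front edge",ang(g(40,375,.012),g(460,36,.012)))
b=[g(70,405,.015),g(467,92,.015),g(732,450,.015)]
print("bolts y",ang(b[0],b[1]),"bolts x",ang(b[1],b[2]),b)
print("bar",ang(g(170,400,.052),g(495,133,.052)),ang(g(190,450,.052),g(545,190,.052)))
print("pivot",g(127,470,.064),g(352,395,.088),g(352,395,.084), s["clock"])
E
```

```text
front edge (np.float64(97.92494014544036), np.float64(0.12025302627111109))
bolts y (np.float64(97.67863563671436), np.float64(0.11261969453257033)) bolts x (np.float64(8.051867824055403), np.float64(0.0999323569613022)) [array([ 0.48304512, -0.11199255,  0.015     ]), array([ 4.67997251e-01, -3.82701972e-04,  1.50000000e-02]), array([0.56694444, 0.01361477, 0.015     ])]
bar (np.float64(99.25821316639816), np.float64(0.07913775932920869)) (np.float64(96.68587446171313), np.float64(0.0839087495466726))
pivot [ 0.49459656 -0.08787401  0.064     ] [ 0.49792692 -0.03947431  0.088     ] [ 0.49873227 -0.04034155  0.084     ] 9.325
```

```bash
python3 -m jog '[230,0.04,0,-0.01,0,1.25,0,230,0.08,0,-0.03,0,2.5,0,230,0.12,0,-0.06,0,3.75,0,230,0.15,0,-0.09,0,5,0,230,0.17,0,-0.12,0,6,0,230,0.18,0,-0.14,0,6.57,0,230,0.18,0,-0.14,0,6.57,0,230,0.18,0,-0.14,0,6.57,0,230,0.18,0,-0.14,0,6.57,0]' 30; python3 - <<'E'
from h import *
T,s=toolT();d=get_image("wrist");cv2.imwrite("pics/o.png",d["color"]);print(T.round(4),s["qpos"].round(3),s["width"],s["clock"],s["contact_force"],s["moment"],np.degrees(np.arctan2(T[1,2],T[0,2])))
E
```

```text
clock: 10.5
position: [0.526, -0.0385, 0.1122]
ee_rot: [0.533, -0.532, 0.464, -0.466]
contact_force: [0.4, -0.1, 6.6]
width: 0.0185
[[ 1.351e-01  3.600e-03  9.908e-01  5.260e-01]
 [-9.908e-01 -5.000e-04  1.351e-01 -3.850e-02]
 [ 1.000e-03 -1.000e+00  3.500e-03  1.122e-01]
 [ 0.000e+00  0.000e+00  0.000e+00  1.000e+00]] [-0.205  0.3    1.791  0.     1.047 -0.341] 0.01854292660425817 10.5 [ 0.41700569 -0.0669243   6.62544852] [-0.01936722  0.27808636 -0.07292973] 7.766404466155028
```

View pics/o.png

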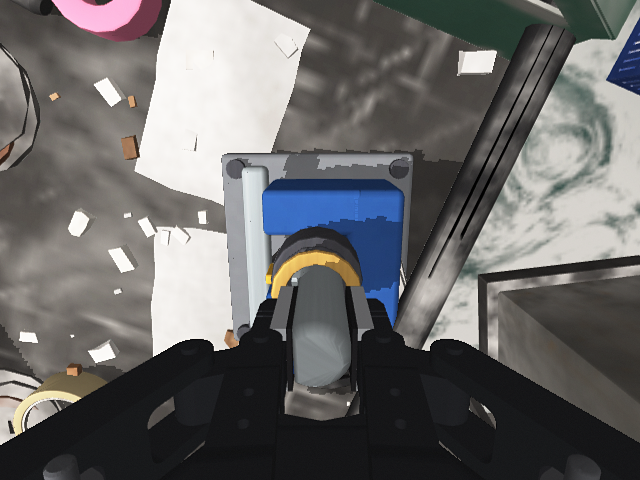

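```bash
python3 -m jog '[120,0,0,0,0,0,0,120,0,0,0,0,0,0,120,0,-4,0,0,0,0,60,0,-8.8,0,0,0,0,40,-5,-8.8,-1.7,0,1.3,0,40,-11,-8.8,-3.8,0,2.6,0,40,-17,-8.8,-5.9,0,3.9,0,40,-22.5,-8.8,-7.8,0,5.2,0,40,-26.7,-8.8,-9.33,0,6.6,0,40,-26.7,-8.8,-9.33,0,6.6,0,40,-26.7,-8.8,-9.33,0,6.6,0]' 20; python3 - <<'E'
from h import *
T,s=toolT();d=get_image("wrist");cv2.imwrite("pics/p.png",d["color"]);print(T.round(4),s["qpos"].round(3),s["width"],s["clock"],s["contact_force"])
E
```

```text
clock: 11.92
position: [0.3954, 0.2142, 0.1982]
ee_rot: [-0.271, 0.272, -0.653, 0.653]
contact_force: [0.6, -0.4, -0.5]
width: 0.0717
[[-7.051e-01 -3.000e-04  7.091e-01  3.954e-01]
 [-7.091e-01 -1.000e-04 -7.051e-01  2.142e-01]
 [ 3.000e-04 -1.000e+00 -1.000e-04  1.982e-01]
 [ 0.000e+00  0.000e+00  0.000e+00  1.000e+00]] [ 0.342  0.11   1.808 -0.     1.224  1.124] 0.07168834650925374 11.925 [ 0.56776457 -0.41366607 -0.4631788 ]
```

View pics/p.png

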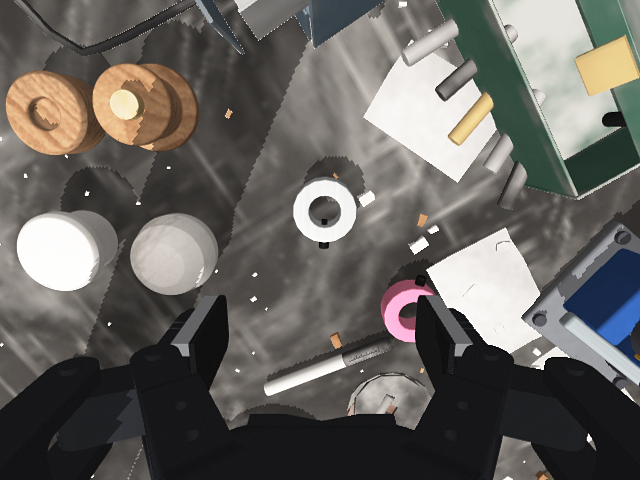

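```bash
python3 - <<'E'
from h import *
T,s=toolT();d=get_image("wrist");w=cam(d,T)
g=cv2.cvtColor(d["color"],cv2.COLOR_BGR2GRAY)
m=(g>190).astype(np.uint8)[165:265,280:370]
n,l,st,ce=cv2.connectedComponentsWithStats(m);i=1+np.argmax(st[1:,4]);print(st[i],ce[i])
cn,_=cv2.findContours((l==i).astype(np.uint8),cv2.RETR_EXTERNAL,cv2.CHAIN_APPROX_NONE);c=max(cn,key=len)
e=cv2.fitEllipse(c);p=(e[0][0]+280,e[0][1]+165);print(e,p)
C=atz(w,p,.024);print(C,np.linalg.norm(atz(w,(p[0]-e[1][0]/2,p[1]),.024)-C))
S=atz(w,(324,244),.012);print(S,np.degrees(np.arctan2(*(S-C)[:2][::-1])))
print(T.round(4)[:3,3],rows(T,[C[0],C[1],.06]))
cv2.imwrite("pics/q.png",cv2.resize(d["color"][165:285,245:405],(800,600),interpolation=cv2.INTER_CUBIC))
E
```

```text
[  12   15   63   62 2231] [43.09143882 45.54280592]
((43.09001541137695, 45.762290954589844), (60.873695373535156, 62.25918197631836), 87.30766296386719) (323.09001541137695, 210.76229095458984)
[0.39933626 0.21490022 0.024     ] 0.02542623407770114
[0.37704937 0.1912554  0.012     ] -133.3065898559361
[0.3959 0.2136 0.1982] [-0.33643089 13.8194492   0.14469363]
```

View pics/q.png

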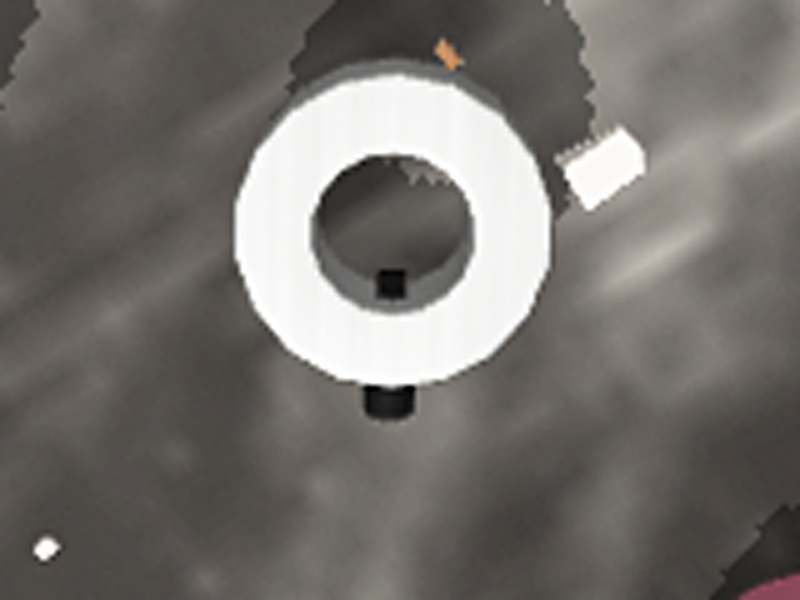

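```bash
python3 -m jog '[40,-0.3,5,0.12,0,0,0,40,-0.3,11,0.12,0,0,0,40,-0.3,16,0.12,0,0,0,40,-0.3,18.3,0.12,0,0,0,40,-0.3,18.3,0.12,0,0,0,40,-0.3,18.3,0.12,0,0,0]' 30; python3 - <<'E'
from h import *
T,s=toolT();d=get_image("wrist");cv2.imwrite("pics/r.png",d["color"]);print(T.round(4),s["qd"].round(3),s["width"],s["clock"],s["contact_force"])
E
```

```text
clock: 12.78
position: [0.4004, 0.2146, 0.0161]
ee_rot: [-0.271, 0.27, -0.653, 0.653]
contact_force: [0.7, 0.3, -0.2]
width: 0.0721
[[-7.080e-01  1.700e-03  7.062e-01  4.004e-01]
 [-7.062e-01  6.000e-04 -7.080e-01  2.146e-01]
 [-1.600e-03 -1.000e+00  8.000e-04  1.610e-02]
 [ 0.000e+00  0.000e+00  0.000e+00  1.000e+00]] [ 0.009 -0.018 -0.008  0.001 -0.001  0.001] 0.07211732418911562 12.775 [ 0.6587228   0.28920123 -0.21475679]
```

View pics/r.png

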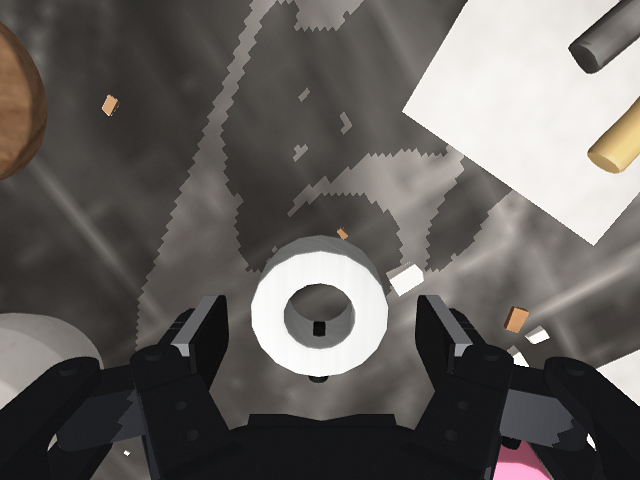

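```bash
python3 - <<'E'
from h import *
T,s=toolT();w=cam(get_image("wrist"),T)
C=atz(w,(320,314),.024);print(C,rows(T,[C[0],C[1],.004]))
E
python3 -m jog '[40,0,1.2,0,0,0,0,40,0,1.2,0,0,0,0,130,0,1.2,0,0,0,0,130,0,1.2,0,0,0,0,130,0,1.2,0,0,0,0,130,0,1.2,0,0,0,0,130,0,1.2,0,0,0,0]' 40; python3 - <<'E'
from h import *
T,s=toolT();d=get_image("wrist");cv2.imwrite("pics/s.png",d["color"]);print(T.round(4),s["width"],s["clock"],s["contact_force"])
E
```

```text
[0.40001316 0.21510699 0.024     ] [ 0.02239515  1.24162693 -0.053835  ]
clock: 13.75
position: [0.399, 0.2148, 0.0038]
ee_rot: [-0.271, 0.27, -0.653, 0.653]
contact_force: [-0.6, -0.8, 5.2]
width: 0.0529
[[-7.072e-01  3.000e-04  7.070e-01  3.990e-01]
 [-7.070e-01 -0.000e+00 -7.072e-01  2.148e-01]
 [-2.000e-04 -1.000e+00  2.000e-04  3.800e-03]
 [ 0.000e+00  0.000e+00  0.000e+00  1.000e+00]] 0.052925926826458025 13.75 [-0.61097486 -0.77402242  5.18975678]
```

View pics/s.png

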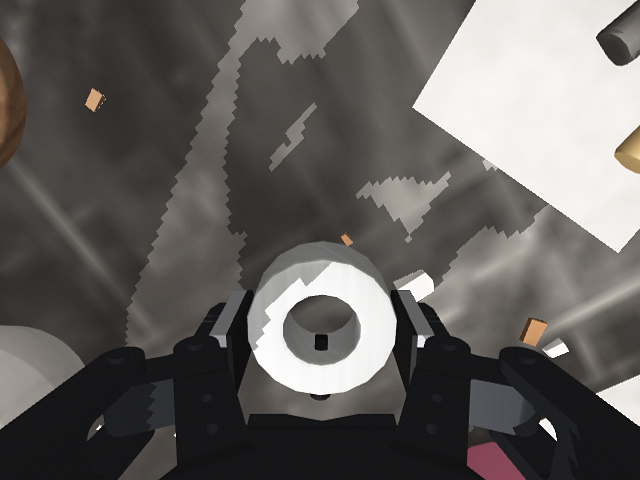

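```bash
python3 - <<'E'
from h import *
T,s=toolT();d=get_image("wrist");w=cam(d,T)
cv2.imwrite("pics/s2.png",cv2.resize(d["color"][235:415,200:440],(800,600),interpolation=cv2.INTER_CUBIC))
print(rows(T,[*atz(w,(322.5,328),.024)]),rows(T,[.5235,-.0389,.19]))
E
```

```text
[-0.07442346 -2.02442973  0.04110557] [  9.13325128 -18.62213952  26.7459789 ]
```

View pics/s2.png

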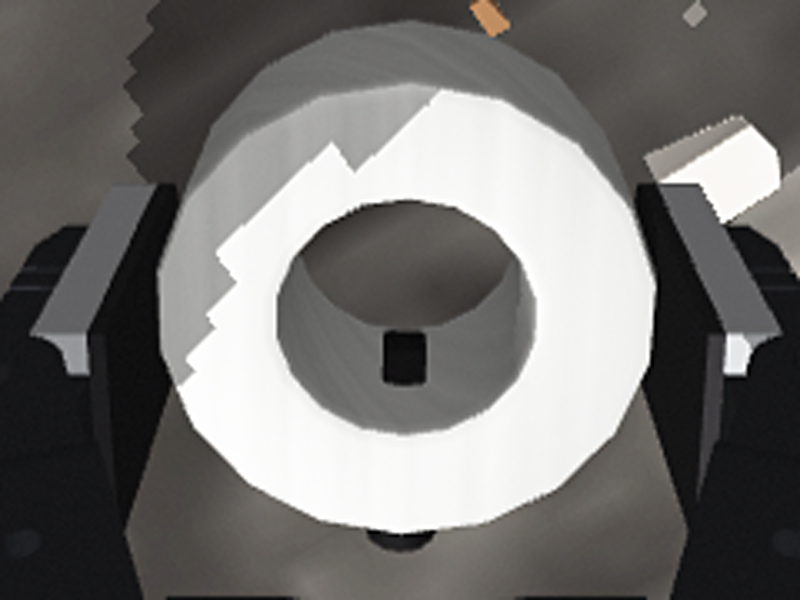

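```bash
python3 -m jog '[130,0,-4,0,0,0,0,130,0,-9,0,0,0,0,130,1,-14,3,0,0.6,0,130,2.5,-18.6,7,0,1.5,0,130,4.4,-18.6,12.5,0,2.5,0,130,6.2,-18.6,18,0,3.5,0,130,7.9,-18.6,23,0,4.3,0,130,9.2,-18.6,26.7,0,4.65,0,130,9.2,-18.6,26.7,0,4.65,0,130,9.2,-18.6,26.7,0,4.65,0,130,9.2,-18.6,26.7,0,4.65,0]' 40; python3 - <<'E'
from h import *
np.set_printoptions(suppress=True)
T,s=toolT();d=get_image("wrist");cv2.imwrite("pics/t.png",d["color"]);print(T.round(4),s["qpos"].round(3),s["width"],s["clock"],s["contact_force"])
print(np.degrees(np.arctan2(T[1,0],T[0,0])),rows(T,[.5235,-.0389,.19]))
e=get_image("scene")["color"];cv2.imwrite("pics/t2.png",cv2.resize(e[170:320,320:520],(800,600),interpolation=cv2.INTER_CUBIC))
E
```

```text
clock: 15.22
position: [0.5219, -0.0379, 0.1891]
ee_rot: [0.048, -0.049, 0.706, -0.705]
contact_force: [-0.0, 0.3, -1.7]
width: 0.053
[[-0.9906 -0.0009  0.1366  0.5219]
 [-0.1366  0.0007 -0.9906 -0.0379]
 [ 0.0008 -1.     -0.0008  0.1891]
 [ 0.      0.      0.      1.    ]] [-0.206  0.227  1.682  0.001  1.233  1.228] 0.05300976501359853 15.225 [-0.00086445  0.30860625 -1.73978947]
-172.14721654431003 [-0.14560914 -0.09443643  0.11760618]
```

View pics/t.png

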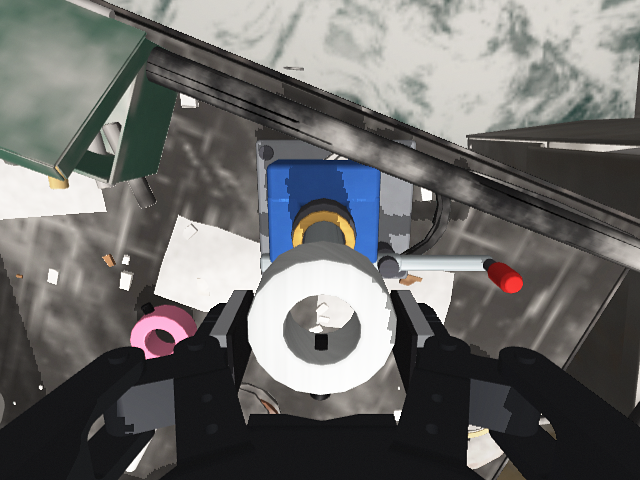

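View pics/t2.png

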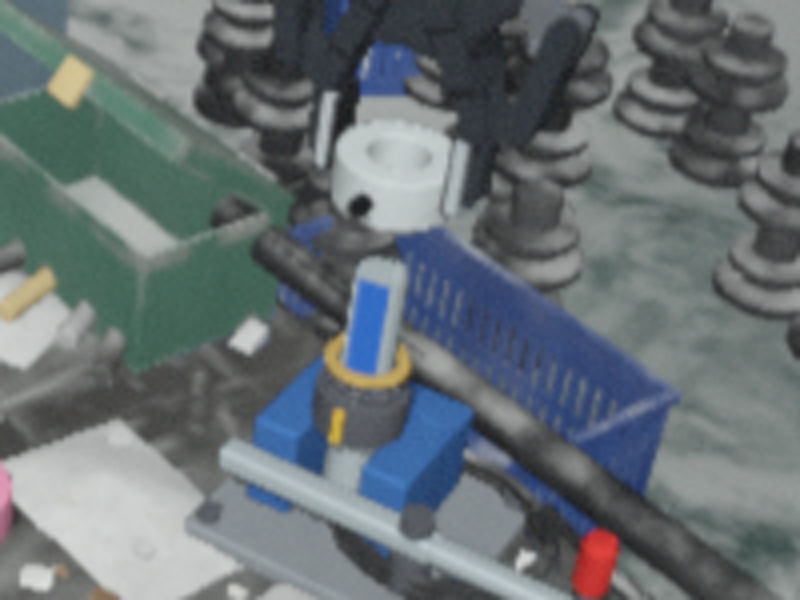

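```bash
python3 -m jog '[130,-0.07,1.5,0.1,0,0,0,130,-0.07,2.8,0.1,0,0,0,130,-0.07,2.8,0.1,0,0,0,130,-0.07,2.8,0.1,0,0,0]' 40; python3 - <<'E'
from h import *
np.set_printoptions(suppress=True)
T,s=toolT();print(T.round(4)[:3,3],s["qd"].round(3),s["width"],s["clock"],s["contact_force"],rows(T,[.5235,-.0389,.19]))
d=get_image("wrist");cv2.imwrite("pics/u.png",cv2.resize(d["color"][200:410,180:460],(800,600),interpolation=cv2.INTER_CUBIC))
w=cam(d,T);print(proj(w,[.5235,-.0389,.15]), proj(w,T[:3,3]+T[:3,:3]@[-.0007,-.0202,0]))
E
```

```text
clock: 15.82
position: [0.5236, -0.04, 0.1611]
ee_rot: [0.048, -0.048, 0.706, -0.705]
contact_force: [0.5, -0.2, -1.5]
width: 0.0529
[ 0.5236 -0.04    0.1611] [-0.002 -0.008 -0.013 -0.001  0.001 -0.003] 0.0528734976158822 15.825 [ 0.5194398  -0.24757831 -1.51030504] [-0.00838892 -2.88988283 -0.10906229]
[317.83613624 294.05814094] [320.10384629 328.51421341]
```

View pics/u.png

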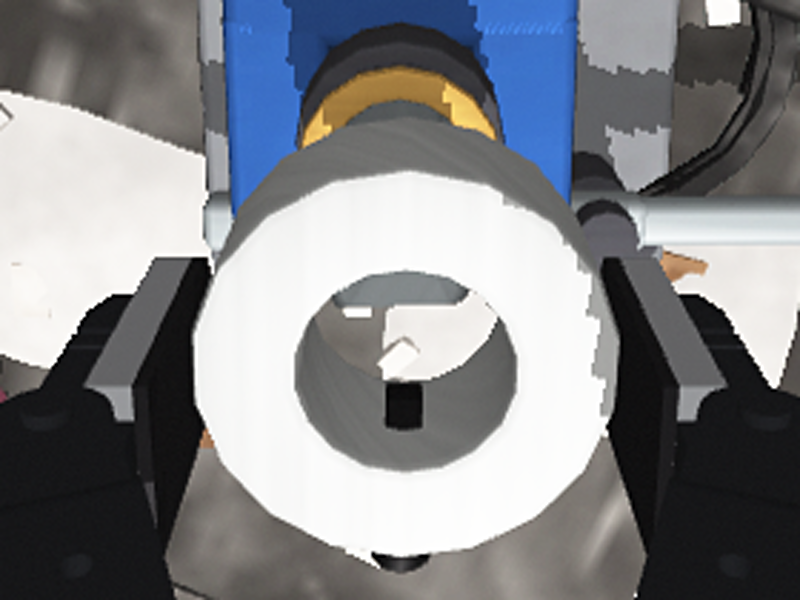

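```bash
python3 - <<'E'
from h import *
np.set_printoptions(suppress=True)
T,s=toolT();d=get_image("wrist");w=cam(d,T)
P=atz(w,(180+401/2.857,200+304/2.857),.15)
t=rows(T,P);print("flat chord mid in tool cm",t,"axis x est",t[0]-.7)
# collar: bore upper rim centre & outer
zt=T[2,3]-.0038+.024
for p in [(406,370),(405,363)]: print(rows(T,atz(w,(180+p[0]/2.857,200+p[1]/2.857),zt)))
print(rows(T,atz(w,(180+403/2.857,200+428/2.857),zt-.012)),"tip")
E
```

```text
flat chord mid in tool cm [ 0.58626062  1.13811016 -0.00003279] axis x est -0.1137393799954668
[-0.03102327 -2.01998558  0.07082911]
[-0.12715908 -2.01994993  0.05844237]
[ 1.51938428 -0.82057008  0.03194213] tip
```

```bash
python3 -m jog '[130,0.02,0,-0.1,0,0,0,130,0.02,0.6,-0.1,0,0,0,130,0.02,1.2,-0.1,0,0,0,130,0.02,1.2,-0.1,0,0,0,130,0.02,1.2,-0.1,0,0,0]' 40; python3 - <<'E'
from h import *
np.set_printoptions(suppress=True)
T,s=toolT();print(T.round(4)[:3,3],s["width"],s["clock"],s["contact_force"],s["moment"],rows(T,[.5235,-.0389,.15]))
d=get_image("wrist");cv2.imwrite("pics/v.png",cv2.resize(d["color"][200:410,180:460],(800,600),interpolation=cv2.INTER_CUBIC))
E
```

```text
clock: 16.55
position: [0.5232, -0.039, 0.1492]
ee_rot: [0.048, -0.048, 0.706, -0.705]
contact_force: [-0.5, -0.1, -1.6]
width: 0.0533
[ 0.5232 -0.039   0.1492] 0.053259681391051694 16.55 [-0.5400294  -0.12579685 -1.63784965] [-0.01824113 -0.02153197 -0.00495024] [-0.03009097 -0.08058097 -0.01046492]
```

View pics/v.png

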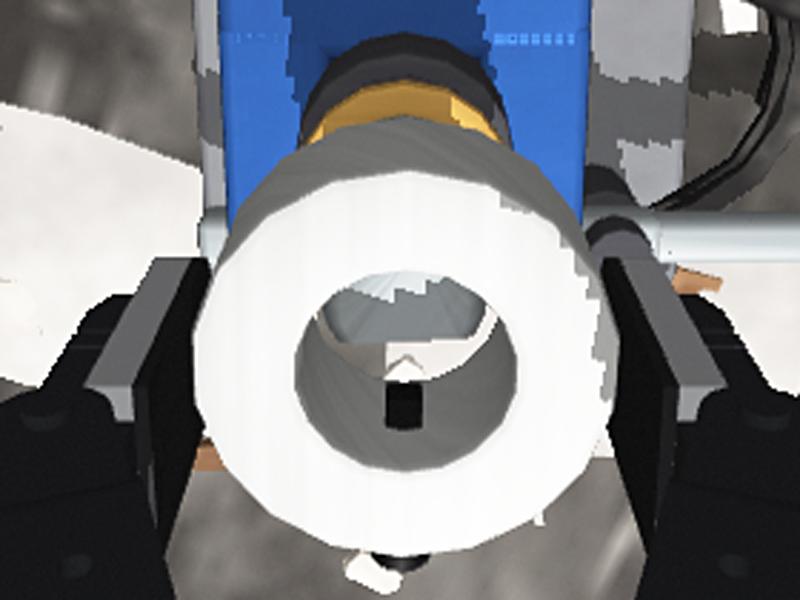

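```bash
python3 -m jog '[130,0,0.5,0,0,0,0,130,0,1,0,0,0,0,130,0,1.4,0,0,0,0,130,0,1.4,0,0,0,0]' 40; python3 - <<'E'
from h import *
np.set_printoptions(suppress=True)
T,s=toolT();print(T.round(4)[:3,3],s["width"],s["clock"],s["contact_force"],s["moment"],rows(T,[.5235,-.0389,.15]))
d=get_image("wrist");cv2.imwrite("pics/w.png",cv2.resize(d["color"][200:410,180:460],(800,600),interpolation=cv2.INTER_CUBIC))
E
```

```text
clock: 17.1
position: [0.5229, -0.039, 0.1348]
ee_rot: [0.048, -0.048, 0.706, -0.705]
contact_force: [0.3, 0.0, -1.9]
width: 0.0527
[ 0.5229 -0.039   0.1348] 0.05273470790398558 17.1 [ 0.26354503  0.02597452 -1.92003109] [ 0.00617697 -0.007229   -0.05116762] [-0.06372429 -1.52188662  0.00067617]
```

View pics/w.png

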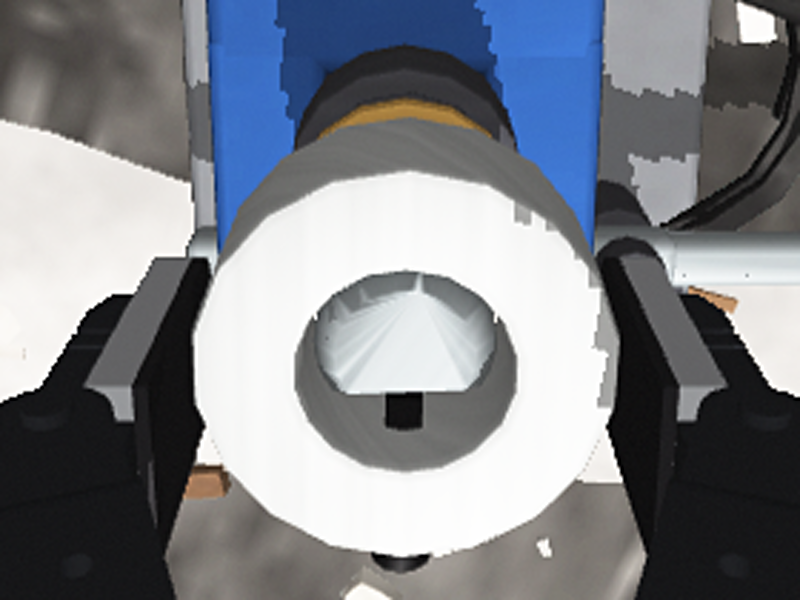

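```bash
python3 -m jog '[130,0,0.5,0,0,0,0,130,0,1.2,0,0,0,0,130,0,1.9,0,0,0,0,130,0,2.5,0,0,0,0,130,0,2.7,0,0,0,0,130,0,2.7,0,0,0,0,130,0,2.7,0,0,0,0]' 80; python3 - <<'E'
from h import *
np.set_printoptions(suppress=True)
T,s=toolT();print(T.round(4)[:3,3],s["width"],s["clock"],s["contact_force"],s["moment"],rows(T,[.5235,-.0389,.15]))
E
```

```text
clock: 18.02
position: [0.5234, -0.0391, 0.1085]
ee_rot: [-0.048, 0.048, -0.705, 0.706]
contact_force: [-1.1, 0.1, -1.7]
width: 0.0514
[ 0.5234 -0.0391  0.1085] 0.05143596751882179 18.025 [-1.06894895  0.07105206 -1.65541305] [-0.04115707 -0.02973404 -0.00009338] [-0.01142039 -4.14885757 -0.01524828]
```

```bash
python3 -m jog '[130,0,0.3,0,0,0,0,130,0,0.6,0,0,0,0,130,0,0.9,0,0,0,0,130,0,0.9,0,0,0,0,130,0,0.9,0,0,0,0]' 80;python3 -m jog '[130,0,0.2,0,0,0,0,130,0,0.3,0,0,0,0,130,0,0.3,0,0,0,0,130,0,0.3,0,0,0,0]' 80
```

```text
clock: 18.65
position: [0.5235, -0.0391, 0.0997]
ee_rot: [-0.048, 0.048, -0.705, 0.706]
contact_force: [-1.1, -0.3, 4.0]
width: 0.0518
clock: 19.15
position: [0.5234, -0.0391, 0.0965]
ee_rot: [-0.048, 0.048, -0.705, 0.706]
contact_force: [-0.5, 0.7, 6.1]
width: 0.0516
```

```bash
python3 -m jog '[130,0,0.1,0,0,0,0,130,0,0.15,0,0,0,0,130,0,0.15,0,0,0,0,130,0,0.15,0,0,0,0]' 80;python3 -m jog '[130,0,0.1,0,0,0,0,130,0,0.1,0,0,0,0,130,0,0.1,0,0,0,0,130,0,0.1,0,0,0,0]' 80
```

```text
clock: 19.65
position: [0.5235, -0.0391, 0.0961]
ee_rot: [-0.048, 0.047, -0.705, 0.706]
contact_force: [-3.2, 1.2, 13.2]
width: 0.0515
clock: 20.15
position: [0.5235, -0.0391, 0.096]
ee_rot: [-0.049, 0.047, -0.705, 0.706]
contact_force: [-3.8, 0.8, 19.1]
width: 0.0519
```

Home stop felt: z holds at 0.0960 while the force rises from 6 to 19 N. I'll check by picture before handing in.

```bash
python3 - <<'E'
from h import *
d=get_image("wrist");e=get_image("scene")["color"];t=get_image("top")["color"]
cv2.imwrite("pics/x.png",np.hstack([cv2.resize(d["color"],(400,300)),cv2.resize(e[190:310,360:520],(400,300),interpolation=cv2.INTER_CUBIC)]))
cv2.imwrite("pics/x2.png",cv2.resize(e[200:320,360:520],(800,600),interpolation=cv2.INTER_CUBIC))
s=get_state();print(s["position"],s["contact_force"],s["moment"],s["width"],s["clock"])
E
```

```text
[ 0.5235247  -0.03906798  0.09602222] [-4.4273451   0.02511734 18.22993079] [ 0.18848509  0.6885459  -0.05734991] 0.05158444632491213 20.3
```

View pics/x.png

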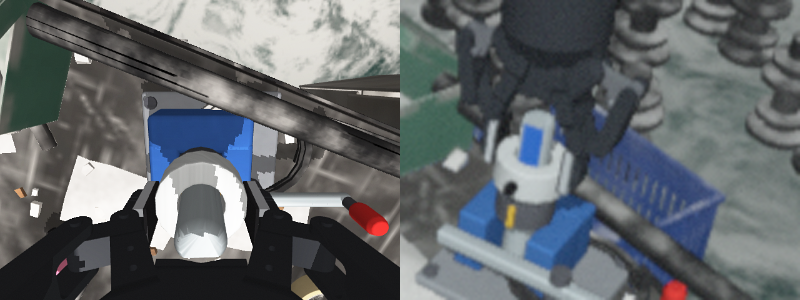

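View pics/x2.png

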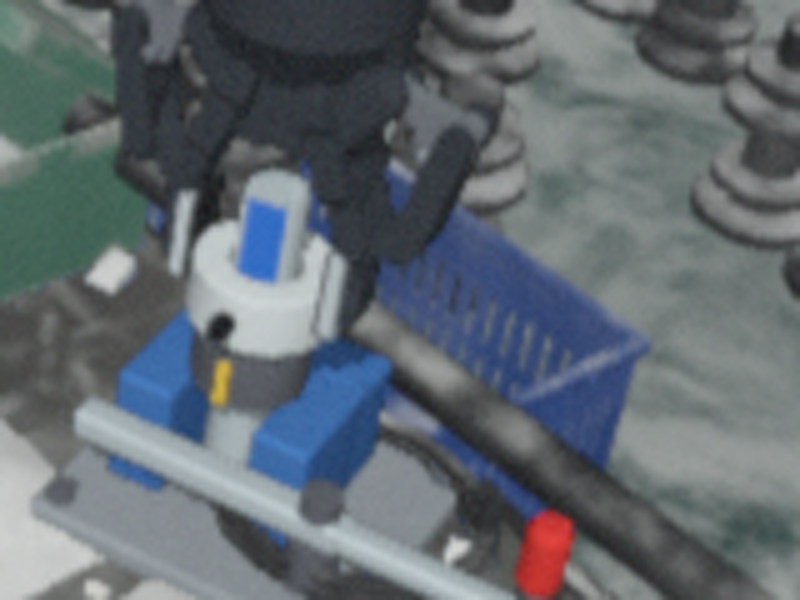

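The collar sits home with its screw above the yellow pointer, the flat faces the pointer, and the keeper is shut. Force and position are steady.

```bash
python3 -c "
from rig import sign_off;print(sign_off())"
```

```text
the job is handed in; nothing more can be done
None
```

The job is done and handed in at about 20 s of the 64 s allowed, with the arm still gripping the collar and holding it down.

- **Keeper:** I swung it shut by its knob until it met the stop: about 6 N resisting and almost no further motion. In the pictures the bar runs at about 98°, the same as the base plate's edge.
- **Spindle:** I gripped it across the flat; the opening of 18.7 mm matches the 19 mm from flat to back. I turned it 52.5° so the flat faces the pointer, and the scene picture confirms this.
- **Collar:** It went on with the set screw over the flat and no force on the way down. I pressed it home: the height stopped changing at 96.0 mm at the fingertips while the force rose from 6 to 19 N.
- **Last checks:** A reading of 18 N down with the position steady, the grip set to 80 N, and the screw in line above the yellow pointer. Nothing else on the bench was touched on purpose, and no contact force suggested otherwise.
- **Disagreements:** The measured gripper openings read about 0.5 to 2.5 mm under the nominal sizes. Camera estimates of the spindle axis varied by up to about 4 mm, so I used the position worked out from the two grips on the spindle.

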